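Grease the bottle shuttle slide

TASK

Grease the bottle shuttle: press the lubricator's spring plunger down in full strokes with the fingertips, letting it spring back up each time, until the indicator pin on the distributor block stands fully out. Only then push the carriage along its slideway to the stop at the indicator-pin end, to spread the grease, and leave it there with the plunger up. Do not touch the pin itself, and leave the bottles, caps, cartons, wrench and tape where they are.

Things in the scene. Friction and masses are not known exactly. Their poses are not given: they have to be found in the camera images.
- shuttle: the fixed unit: aluminium base plate 250 (x) x 350 (y) x 12 mm on the bench, origin at the centre of its underside, z up; it carries all that follows. Along its far side (local x = +60 mm) a low slideway runs along local y; its end plates stand with inner sides at local y = +-135 mm, tops 56 mm above the bench, each with a small rubber bumper
- cartridge_top (a point): centre of the black screw cap on the white grease cartridge, 52 mm across, 100 mm above the bench, fixed on the aluminium pump block (56 x 140 mm, top at 54 mm, local x -60 mm, y 20 to 160 mm) 80 mm from the plunger's axis: it is not the plunger, leave it
- distributor_top (a point): centre of the top of the sectional aluminium distributor block, 34 (x) x 90 (y) mm, 54 mm above the bench, at local x = -60 mm, y = -94 mm, joined to pump block and slideway by thin copper pipes; fixed
- plunger_top (a point): centre of the top of the plunger's black mushroom palm button (46 mm across, 21 mm thick), which stands over a visible coil spring at the outer (+y) end of the pump block, 127 mm above the bench when up; it moves with the plunger. Press it straight down
- plunger (a joint): stroke of the plunger, m: 0 up, 0.028 at the bottom stop. Its spring pushes back with about 5 N at the top and 13 N at the bottom and returns it by itself. Only a nearly full stroke (22 mm or more), begun within 4 mm of the top, moves the pin its whole step
- pin_top (a point): centre of the top of the indicator pin, a steel pin 12 mm across with a 15 mm head, that rises from a brass sleeve (top 68 mm above the bench) on the outer (-y) end of the distributor block; 72.5 mm above the bench fully in, 98.5 mm fully out
- pin (a joint): how far the pin is out, m: 0 in, 0.026 fully out. It starts 0 to 9 mm out, each full stroke of the plunger lifts it by 4 to 8 mm and it stays there; 3 to 6 strokes are needed. Once fully out, further strokes leave it there
- stem: the body of the indicator pin (same pin; origin inside the block): it must not be touched by the robot
- carriage (a joint): position of the carriage along the slideway, m: 0 at the pump-end stop, 0.160 at the stop at the indicator-pin end (it moves along the unit's local -y). Starts at 0 to 0.03. It slides with about 4 N of friction and stays where it is left
- carriage_face (a point): centre of the carriage's side that faces the pump end (local +y), 73 mm above the bench: push here towards local -y. The carriage is a dark steel saddle 96 (x) x 80 (y) mm from 43 to 65 mm above the bench with a white bottle nest 72 (x) x 80 (y) mm on it up to 91 mm; both have this flat side in one plane
- cap_a: small black dropper cap, 28 mm across, 40 mm tall, standing on the base plate between pump block and distributor; origin at the centre of its underside; to be left alone
- cap_b: the same black cap, standing on the bench on the robot's side of the base plate; origin at the centre of its underside; to be left alone
- bottle_a: small amber bottle with paper label and black top, 29 mm across, 78 mm tall, standing on the base plate between the pump block and the slideway; origin at the centre of its underside; to be left alone
- bottle_b: the same amber bottle, standing on the bench on the robot's side of the base plate; origin at the centre of its underside; to be left alone
- carton_a: upright kraft carton 36 x 36 x 92 mm on the bench past the distributor end of the base plate; origin at the centre of its underside; to be left alone
- carton_b: the same kraft carton on the bench past the pump end of the base plate; origin at the centre of its underside; to be left alone
- wrench: steel wrench, 150 mm long, lying on the bench on the robot's side of the base plate; origin at the centre of its underside; to be left alone
- tape: tape roll in a hand dispenser, about 130 x 80 x 32 mm, on the bench beyond the slideway; origin at the centre of its underside; to be left alone

How it is judged:
By the outcome, as a careful person would: the job done as asked, in the order asked, and still so for the second after the job is handed in, with the robot touching nothing.
It also fails if it takes over 54 s, if anything falls off the work surface, if the arm or the gripper's body presses on something with over 40 N, if the wrist force passes 120 N, or if a joint passes its speed limit or range.

ROBOT

A 6-joint arm with a two-finger parallel gripper is mounted at the origin on the work surface. World frame = base frame: x ahead of the robot, y to its left, z up, the work surface at z = 0. Lengths are in mm, angles in rad, forces in N, time in s.
With the tool pointing down it reaches from about 375 to 975 mm from the base axis. Payload 3.8 kg.
Tool frame: the origin (TCP) lies midway between the tips of the shut fingers; the grasp point (between the pads) lies 19 mm behind it (r.tcp_to_grasp is the distance from the TCP to the grasp point, in mm); z points along the fingers, y is the line along which they close (so a half turn about z gives the same grasp; the last joint's range is limited). The gripper opens to 88 mm and grips with 3 to 60 N. Pads are 18 mm wide; open, the fingers measure 123 mm over their backs; the gripper's body (75 mm by 187 mm) begins 45 mm behind the grasp point.
Start: joints at [-1.238, 0.264, 1.604, -0, 1.274, -0.037], TCP at [243.959, -629.366, 238.706] pointing down, gripper open.
Joint ranges: [-2.63, 2.63], [-0.94, 2.18], [0.31, 2.57], [-1.31, 4.45], [0, 2.66], [-2.55, 2.55]. Speed limits (rad/s): [2.57, 2.57, 3.14, 3.14, 3.14, 3.14].

INTERFACE

Orientations are given as a unit quaternion [x, y, z, w].
In Python, from bench import r, imaging, workorder gives the robot as it stands.
- The arm moves only by the tool send_rows, never from a script. Its argument "series" is one flat list of numbers, 5 for each row, row after row: the shift along the world's x, y, z normalised to -1 to 1, where 1 is 0.03 m, then the turn about the world's z normalised to -1 to 1, where 1 is 4 degrees, then the closure, from 0 (fully open) to 1 (shut). A call has exactly 8 rows; each row shifts and turns the commanded pose from where the row before left it; what a row does not reach is not made up. A row lasts 1/12 s, in which the tool goes at most 41.7 mm and 7.16 degrees, less where a joint would pass 70% of its speed; a pose out of reach is approached as far as the arm can. A call with a number of a shift or a turn outside -1 to 1 is refused whole. A call with a gripper value outside its range is refused whole. The fingers move at their own pace and stop on an object; the grip force is fixed at half the most. Time passes only in rows, so rows that do not move let the fingers close, or fill a call up. It gives the time, the measured TCP pose, the force, the opening and the grip force at its end, in the units of the state.
- r.observe(): the state, without advancing time (a new reading comes with each control period).
- imaging.camera(name): name is "side" or "top"; returns a dict with "pixels" (480x640x3 uint8, red, green, blue), "depth" (480x640 float32, mm along the optical axis (not along the pixel's ray), 0 where there is no reading), "mtx" (3x3 intrinsics, pixels), "R" (3x3) and "t" (3): a world point X has camera coordinates R X + t. Camera axes: x right, y down, z forward; pixel columns grow to the right and rows downward; lengths in mm; the calibration is good to about 2 mm. A picture is of the moment at which its call begins.
- workorder.hand_in(): hands the job in; it is judged then, once.
Trained networks look in a picture, given as the dict that the camera call returned (one of the last four; its "shot" number tells which), for a name from the list of things; names that differ only in an ending like _2 or _b are one class to them, and where a whole thing is asked for, a point or a joint stands for the part that bears it (a point fixed in the world has none). Each returns a list of dicts, best first, with "p" (0 to 1); they miss things now and then, are a little off and sometimes report something else, mostly with a low value. They report only what shows in the picture. A call takes as long as a camera call.
- imaging.cut_out(query, picture): "mask" (480x640 bool, what is visible of it) and "location" ([column, row] in pixels, amid what is visible of it).
- imaging.tip_of(query, picture): "location" ([column, row] in pixels: a listed point, or the origin of a listed thing).
The state is a dict: "time": time; "q": joint angles; "dq": joint speeds; "effort": joint torques, N m; "eef_pos": TCP position; "tcp_rot": TCP orientation; "contact_force": force on the tool from outside, world axes, zero at the start; "ft_torque": the same for the moment, N m; "grip_width": finger opening in mm; "gripper_force": force on a finger pad.
Only numpy, scipy, OpenCV 4.12 (cv2) and the standard library are available. Lean on these libraries where they do the work, as an engineer would, in place of code of your own. Each camera call takes 0.05 s, during which the arm holds its last target. There are 200 camera calls.

## Working session

There is one attempt and no reset: what is moved stays moved. The work goes in short steps, Python scripts to look and compute and a tool call to move; the robot and the scene stay as the last step left them, time stands still between calls to the robot, and variables do not carry over. Pictures are saved under pics/ and viewed, at most 10 in all, crops included, and the job is handed in when it is done.

Besides the shell and the picture viewer there is one more tool, called after ">>>" as name(argument=value, ...) on one line, values as JSON. send_rows: Moves the arm, as the interface text tells. Scaled input: -1 to 1 covers 0.03 m each way for a shift and 4 degrees each way for a turn. Its arguments: {"type":"object","properties":{"series":{"type":"array"}},"required":["series"]}

```bash
mkdir -p pics; cat > h.py <<'E'
import numpy as np, cv2
from bench import r, imaging, workorder
def world(p,uv,z=None):
    K,R,t=p["mtx"],np.array(p["R"]),np.array(p["t"]); u,v=uv
    d=np.linalg.inv(K)@[u,v,1.]; C=-R.T@t; D=R.T@d
    if z is None:
        a=p["depth"][int(v)-2:int(v)+3,int(u)-2:int(u)+3]; a=a[a>0]; return C+D*np.median(a) if a.size else None
    return C+D*(z-C[2])/D[2]
Z=dict(cartridge_top=100,distributor_top=54,plunger_top=127,pin_top=80,carriage_face=73,shuttle=0,bottle_a=0,carton_a=0,cap_a=0,wrench=0,tape=0)
E
python3 - <<'E'
from h import *
for n in ("top","side"):
    p=imaging.camera(n); cv2.imwrite(f"pics/{n}0.png",p["pixels"][:,:,::-1])
    print(n,(-np.array(p["R"]).T@p["t"]).round())
    for q in Z:
        for d in imaging.tip_of(q,p)[:3]:
            w=world(p,d["location"]); print(q,round(d["p"],2),np.round(d["location"]),world(p,d["location"],Z[q]).round(), None if w is None else w.round())
s=r.observe();print(s["time"],s["eef_pos"],s["tcp_rot"],s["grip_width"])
E
```

```text
top [ 447.   21. 1028.]
cartridge_top 0.77 [266. 265.] [508. 130. 100.] [508. 130. 100.]
cartridge_top 0.75 [230. 201.] [618. 189. 100.] [619. 190.  92.]
cartridge_top 0.59 [363. 258.] [516. -32. 100.] [519. -35.  61.]
distributor_top 0.62 [354. 253.] [527. -20.  54.] [527. -20.  55.]
plunger_top 0.9 [216. 272.] [497. 209. 127.] [497. 208. 128.]
pin_top 0.37 [368. 254.] [523. -42.  80.] [523. -42.  81.]
carriage_face 0.79 [231. 202.] [622. 192.  73.] [618. 189.  92.]
shuttle 0.64 [298. 234.] [571.  80.   0.] [570.  80.  11.]
bottle_a 0.7 [275. 241.] [558. 124.   0.] [550. 117.  77.]
bottle_a 0.7 [212. 270.] [509. 241.   0.] [501. 214. 127.]
bottle_a 0.6 [279. 328.] [399. 119.   0.] [401. 114.  53.]
carton_a 0.95 [413. 225.] [ 582. -133.    0.] [ 573. -122.   68.]
carton_a 0.59 [170. 275.] [501. 319.   0.] [497. 296.  81.]
cap_a 0.48 [332. 325.] [402.  23.   0.] [404.  23.  40.]
cap_a 0.45 [313. 287.] [473.  55.   0.] [471.  53.  53.]
wrench 0.72 [416. 323.] [ 403. -130.    0.] [ 403. -129.    6.]
tape 0.79 [313. 135.] [759.  48.   0.] [758.  48.   1.]
side [510. 912. 621.]
cartridge_
[... 333 characters left out ...]
2.  82.   0.] [568. 130.  35.]
bottle_a 0.84 [414. 325.] [393. 108.   0.] [396. 131.  17.]
bottle_a 0.57 [316. 324.] [552. 107.   0.] [550. 134.  21.]
carton_a 0.77 [350. 420.] [500. 314.   0.] [500. 340.  27.]
carton_a 0.68 [305. 248.] [ 581. -136.    0.] [ 580. -121.    8.]
cap_a 0.72 [402. 291.] [404.  15.   0.] [406.  32.  12.]
cap_a 0.62 [362. 300.] [476.  41.   0.] [483. 220. 127.]
wrench 0.74 [393. 247.] [ 409. -139.    0.] [ 410. -125.    8.]
wrench 0.61 [361. 301.] [476.  43.   0.] [483. 221. 127.]
tape 0.57 [197. 304.] [758.  50.   0.] [748.  84.  24.]
1.2 [ 243.97221506 -629.35321752  238.71231741] [ 9.82953518e-01  1.83854242e-01 -8.04279676e-06 -5.86901460e-06] 88.15140623941399
```

View pics/top0.png

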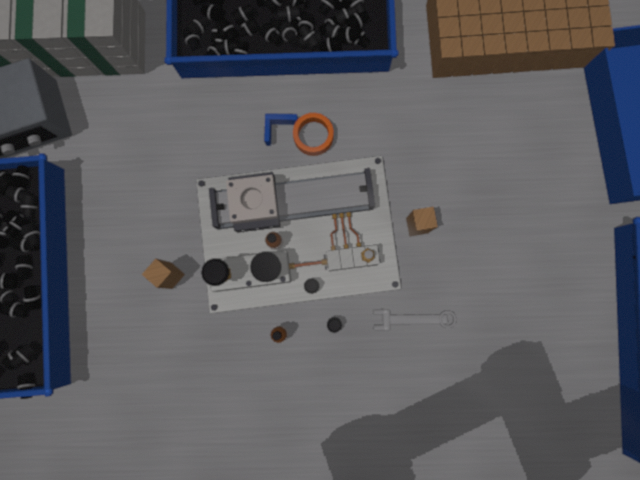

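View pics/side0.png

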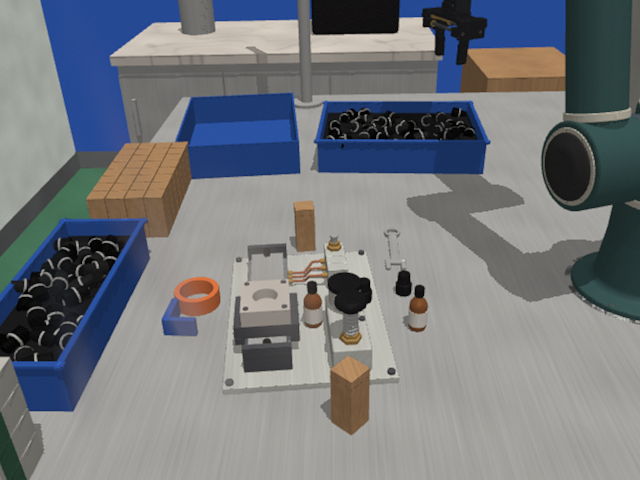

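The top view shows the plunger's button at (216,272), the cartridge at (266,265), the pin at about (368,254), and the carriage at (252,198). The side view agrees. The unit is yawed about 7°. I'm moving above the plunger with the fingers shut.

>>> send_rows(series=[0.26, 0.87, 0, -0.11, 1, 0.26, 0.87, 0, -0.11, 1, 0.26, 0.87, 0, -0.11, 1, 0.26, 0.87, 0, -0.11, 1, 0.26, 0.87, 0, -0.11, 1, 0.26, 0.87, 0, -0.11, 1, 0.26, 0.87, 0, -0.11, 1, 0.26, 0.87, 0, -0.11, 1])

```text
time: 1.87
eef_pos: [306.6, -419.3, 238.8]
tcp_rot: [0.988, 0.153, 0.0, 0.0]
contact_force: [1.0, -0.3, -0.5]
grip_width: 36.9
gripper_force: 0.0
```

>>> send_rows(series=[0.26, 0.87, 0, -0.11, 1, 0.26, 0.87, 0, -0.11, 1, 0.26, 0.87, 0, -0.11, 1, 0.26, 0.87, 0, -0.11, 1, 0.26, 0.87, 0, -0.11, 1, 0.26, 0.87, 0, -0.11, 1, 0.26, 0.87, 0, -0.11, 1, 0.26, 0.87, 0, -0.11, 1])

```text
time: 2.53
eef_pos: [368.9, -210.5, 239.0]
tcp_rot: [0.992, 0.123, 0.0, 0.0]
contact_force: [0.4, 0.1, 1.3]
grip_width: 0.7
gripper_force: 0.0
```

>>> send_rows(series=[0.26, 0.87, 0, -0.11, 1, 0.26, 0.87, 0, -0.11, 1, 0.26, 0.87, 0, -0.11, 1, 0.26, 0.87, 0, -0.11, 1, 0.26, 0.87, 0, -0.11, 1, 0.26, 0.87, 0, -0.11, 1, 0.26, 0.87, 0, -0.11, 1, 0.26, 0.87, 0, -0.11, 1])

```text
time: 3.2
eef_pos: [431.3, -1.6, 239.1]
tcp_rot: [0.996, 0.092, 0.0, 0.0]
contact_force: [0.5, -0.3, 0.3]
grip_width: 0.5
gripper_force: 0.0
```

>>> send_rows(series=[0.26, 0.87, 0, -0.11, 1, 0.26, 0.87, 0, -0.11, 1, 0.26, 0.87, 0, -0.11, 1, 0.26, 0.87, 0, -0.11, 1, 0.26, 0.87, 0, -0.11, 1, 0.26, 0.87, 0, -0.11, 1, 0.26, 0.87, 0, -0.11, 1, 0.26, 0.87, 0, -0.11, 1])

```text
time: 3.87
eef_pos: [493.8, 207.3, 238.9]
tcp_rot: [0.998, 0.062, 0.0, -0.0]
contact_force: [0.3, -0.3, 0.1]
grip_width: 0.4
gripper_force: 0.0
```

>>> send_rows(series=[0.1, 0.05, -0.5, 0, 1, 0, 0, -0.7, 0, 1, 0, 0, -0.7, 0, 1, 0, 0, -0.7, 0, 1, 0, 0, -0.6, 0, 1, 0, 0, -0.3, 0, 1, 0, 0, 0, 0, 1, 0, 0, 0, 0, 1])

```text
time: 4.53
eef_pos: [496.5, 207.3, 133.7]
tcp_rot: [0.998, 0.062, -0.0, 0.0]
contact_force: [0.1, 0.1, -0.2]
grip_width: 0.3
gripper_force: 0.0
```

```bash
python3 - <<'E'
from h import *
p=imaging.camera("side"); cv2.imwrite("pics/s1.png",cv2.resize(p["pixels"][200:400,230:450,::-1],None,fx=3,fy=3))
for q in ("plunger_top","pin_top","cartridge_top"):
    for d in imaging.tip_of(q,p)[:2]: print(q,d["p"],d["location"],world(p,d["location"],Z[q]),world(p,d["location"]))
print(r.observe()["eef_pos"])
E
```

```text
plunger_top 0.56 [350.0, 296.6] [498.5721242  210.14109996 127.        ] [498.61416797 212.64834461 128.76453145]
pin_top 0.19 [314.4, 322.7] [548.92777638 207.06463765  80.        ] [552.82863554 135.77655076  25.29645478]
cartridge_top 0.75 [341.3, 281.6] [510.36657232 132.64655997 100.        ] [510.36194854 295.58612576 208.91627924]
[497.71856186 207.73835917 135.38698004]
```

View pics/s1.png

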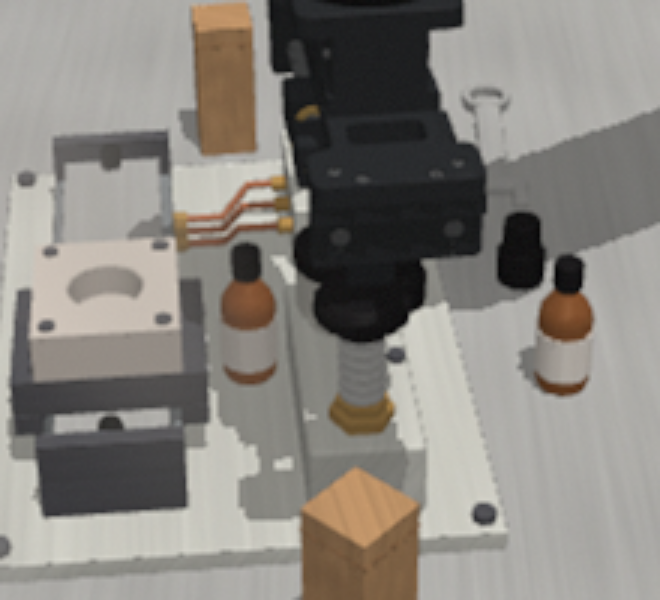

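The gripper sits centred over the button (crop around (365,280)). First stroke, ending pressed so I can check the force.

>>> send_rows(series=[0, 0, -0.25, 0, 1, 0, 0, -0.3, 0, 1, 0, 0, -0.3, 0, 1, 0, 0, -0.3, 0, 1, 0, 0, 0, 0, 1, 0, 0, 0, 0, 1, 0, 0, 0, 0, 1, 0, 0, 0, 0, 1])

```text
time: 5.4
eef_pos: [498.6, 208.1, 101.3]
tcp_rot: [0.998, 0.062, 0.002, -0.001]
contact_force: [-0.5, -0.3, 10.4]
grip_width: 0.1
gripper_force: 5.1
```

>>> send_rows(series=[0, 0, -0.05, 0, 1, 0, 0, -0.04, 0, 1, 0, 0, 0, 0, 1, 0, 0, 0, 0, 1, 0, 0, 0, 0, 1, 0, 0, 0, 0, 1, 0, 0, 0, 0, 1, 0, 0, 0, 0, 1])

```text
time: 6.07
eef_pos: [498.6, 208.1, 99.4]
tcp_rot: [0.998, 0.062, 0.002, -0.001]
contact_force: [-2.3, 0.3, 14.1]
grip_width: 0.4
gripper_force: 7.1
```

>>> send_rows(series=[0, 0, 0.4, 0, 1, 0, 0, 0.4, 0, 1, 0, 0, 0.4, 0, 1, 0, 0, 0, 0, 1, 0, 0, 0, 0, 1, 0, 0, 0, 0, 1, 0, 0, 0, 0, 1, 0, 0, 0, 0, 1])

```text
time: 6.73
eef_pos: [495.6, 207.0, 131.1]
tcp_rot: [0.998, 0.062, -0.001, 0.0]
contact_force: [0.2, 0.2, -0.3]
grip_width: 0.7
gripper_force: 0.0
```

```bash
cat > pin.py <<'E'
from h import *
import sys
s=r.observe(); print(s["eef_pos"],s["contact_force"])
for n in ("top","side"):
    p=imaging.camera(n); cv2.imwrite(f"pics/{n}_{sys.argv[1]}.png",p["pixels"][:,:,::-1])
    K,R,t=p["mtx"],np.array(p["R"]),np.array(p["t"])
    d=p["depth"]; v,u=np.mgrid[:480,:640]
    X=np.stack([u,v,np.ones_like(u)],-1).astype(float)@np.linalg.inv(K).T*d[...,None]
    W=(X-t)@R
    m=(d>0)&(np.hypot(W[...,0]-524,W[...,1]+42)<22)&(W[...,2]<115)
    print(n,"pin z",np.sort(W[m][:,2])[-12:].round(1))
    m=(d>0)&(np.hypot(W[...,0]-498,W[...,1]-209)<25)&(W[...,2]<140)&(W[...,2]>85)
    print(n,"button z",np.percentile(W[m][:,2],[50,90]).round(1) if m.any() else None)
    for q in ("pin_top",):
        for e in imaging.tip_of(q,p)[:2]: print(q,round(e["p"],2),e["location"],world(p,e["location"]))
E
python3 pin.py a
```

```text
[495.55647467 206.96699547 131.14715211] [ 0.16012998  0.15343437 -0.31914271]
top pin z [90.5 90.8 91.  91.1 91.1 91.3 91.3 91.7 92.1 92.2 92.2 93.2]
top button z [122.5 124.8]
side pin z [55.4 55.6 55.8 55.8 56.2 56.4 56.6 57.2 57.7 57.7 58.  58.7]
side button z [125.8 129.4]
```

>>> send_rows(series=[0.07, 0.03, -0.54, 0, 1, 0, 0, -0.54, 0, 1, 0, 0, 0, 0, 1, 0, 0, 0, 0, 1, 0, 0, 0.54, 0, 1, 0, 0, 0.54, 0, 1, 0, 0, 0, 0, 1, 0, 0, 0, 0, 1])

```text
time: 7.6
eef_pos: [499.5, 208.5, 133.3]
tcp_rot: [0.998, 0.062, 0.001, -0.0]
contact_force: [-0.1, 0.4, 0.0]
grip_width: 0.4
gripper_force: 0.0
```

```bash
python3 pin.py b
```

```text
[499.47102471 208.5261092  133.27462064] [-0.14073629  0.3716668   0.01063112]
top pin z [94.4 94.5 94.8 94.9 95.4 95.4 95.6 95.6 95.7 95.9 95.9 96.2]
top button z [124.5 126.7]
pin_top 0.56 [367.5, 251.5] [526.64677104 -40.53031288  92.99362842]
side pin z [42.7 45.7 48.2 49.8 51.9 53.2 54.2 54.7 55.6 55.8 57.3 57.6]
side button z [125.5 129.4]
pin_top 0.54 [415.3, 323.9] [395.16637524 131.27262745  18.97786768]
```

>>> send_rows(series=[0, 0, -0.54, 0, 1, 0, 0, -0.54, 0, 1, 0, 0, 0, 0, 1, 0, 0, 0, 0, 1, 0, 0, 0.54, 0, 1, 0, 0, 0.54, 0, 1, 0, 0, 0, 0, 1, 0, 0, 0, 0, 1])

```text
time: 8.47
eef_pos: [498.9, 208.3, 132.4]
tcp_rot: [0.998, 0.062, 0.0, -0.0]
contact_force: [-0.5, 0.2, -0.7]
grip_width: 0.6
gripper_force: 0.0
```

```bash
python3 pin.py c
```

```text
[498.86265876 208.32518677 132.38442393] [-0.49299956  0.18740387 -0.72224309]
top pin z [ 99.8 100.1 100.5 100.5 100.5 100.8 101.1 101.2 101.4 101.7 102.1 102.2]
top button z [121.9 125.1]
side pin z [43.9 47.5 49.4 50.9 52.1 54.6 54.6 54.6 55.  55.2 55.5 56. ]
side button z [125.5 129.3]
```

The pin still rises. Extra strokes do no harm, so I'm giving three more to make sure it's fully out.

>>> send_rows(series=[0, 0, -0.54, 0, 1, 0, 0, -0.54, 0, 1, 0, 0, 0, 0, 1, 0, 0, 0, 0, 1, 0, 0, 0.54, 0, 1, 0, 0, 0.54, 0, 1, 0, 0, 0, 0, 1, 0, 0, 0, 0, 1])

```text
time: 9.33
eef_pos: [498.8, 208.3, 132.4]
tcp_rot: [0.998, 0.062, 0.0, -0.0]
contact_force: [0.3, 0.7, 0.4]
grip_width: 0.5
gripper_force: 0.0
```

```bash
python3 pin.py d
```

```text
[498.84425731 208.30046714 132.36353321] [0.31502487 0.73315135 0.36678594]
top pin z [100.6 100.7 100.9 100.9 101.  101.1 101.1 101.2 101.5 101.6 101.6 101.9]
top button z [123.  125.1]
pin_top 0.7 [329.5, 324.6] [404.65569402  26.94632756  37.1668004 ]
pin_top 0.64 [370.6, 252.1] [525.02389193 -45.28910418  98.58931792]
side pin z [43.7 46.8 48.  49.7 52.6 54.2 54.7 54.7 54.8 56.1 56.2 57.3]
side button z [125.8 129.6]
```

>>> send_rows(series=[0, 0, -0.54, 0, 1, 0, 0, -0.54, 0, 1, 0, 0, 0, 0, 1, 0, 0, 0, 0, 1, 0, 0, 0.54, 0, 1, 0, 0, 0.54, 0, 1, 0, 0, 0, 0, 1, 0, 0, 0, 0, 1])

```text
time: 10.2
eef_pos: [498.8, 208.3, 132.3]
tcp_rot: [0.998, 0.062, 0.0, -0.0]
contact_force: [-0.1, -0.4, 0.6]
grip_width: 0.2
gripper_force: 0.0
```

>>> send_rows(series=[0, 0, -0.54, 0, 1, 0, 0, -0.54, 0, 1, 0, 0, 0, 0, 1, 0, 0, 0, 0, 1, 0, 0, 0.54, 0, 1, 0, 0, 0.54, 0, 1, 0, 0, 0, 0, 1, 0, 0, 0, 0, 1])

```text
time: 10.87
eef_pos: [498.2, 208.1, 131.5]
tcp_rot: [0.998, 0.062, -0.0, 0.0]
contact_force: [0.1, -0.3, 0.5]
grip_width: 0.4
gripper_force: 0.0
```

>>> send_rows(series=[0, 0.3, 0.8, 0, 1, 0, 0.3, 0.8, 0, 1, 0.6, 0.2, 0, 0, 1, 0.7, 0, 0, 0, 1, 0.7, 0, 0, 0, 1, 0.7, 0, 0, 0, 1, 0.7, 0, 0, 0, 1, 0.3, 0, 0, 0, 1])

```text
time: 11.53
eef_pos: [610.2, 231.6, 177.2]
tcp_rot: [0.998, 0.062, -0.002, 0.001]
contact_force: [-0.3, -0.4, 0.5]
grip_width: 0.5
gripper_force: 0.0
```

```bash
python3 pin.py e; python3 - <<'E'
from h import *
for n in ("top","side"):
    p=imaging.camera(n)
    for d in imaging.tip_of("carriage_face",p)[:2]: print(n,d["p"],d["location"],world(p,d["location"],73))
    if n=="side": cv2.imwrite("pics/s2.png",cv2.resize(p["pixels"][200:400,230:450,::-1],None,fx=3,fy=3))
    for d in imaging.tip_of("pin_top",p)[:2]: print(n,d["p"],d["location"],world(p,d["location"],98.5))
print(r.observe()["eef_pos"])
E
```

```text
[610.24087752 231.60999911 177.18835589] [-0.31680059 -0.44608033  0.47433424]
top pin z [100.4 100.5 100.6 100.6 100.9 100.9 100.9 101.1 101.8 101.8 101.9 102.3]
top button z [126.9 129.1]
pin_top 0.56 [371.4, 254.1] [521.61782647 -46.47584933  98.90501159]
side pin z [100.5 100.6 100.7 100.8 101.  101.1 101.2 101.3 101.4 101.6 102.  102. ]
side button z [126.6 129.1]
pin_top 0.71 [266.6, 322.5] [618.893477   194.17919528  70.70074773]
pin_top 0.61 [333.6, 227.7] [523.10664381 -38.71023528  98.40393843]
top 0.69 [227.4, 200.8] [623.66531282 198.62454526  73.        ]
top 0.58 [366.5, 251.0] [527.06138324 -38.53165798  98.5       ]
side 0.72 [200.8, 304.6] [722.61384313 152.7127917   73.        ]
side 0.66 [265.9, 320.9] [619.83602615 193.40104492  73.        ]
side 0.72 [265.5, 323.8] [614.63326366 233.3426117   98.5       ]
side 0.46 [333.8, 224.6] [522.8277107  -49.85545016  98.5       ]
[609.03503922 232.36035445 180.79121736]
```

View pics/s2.png

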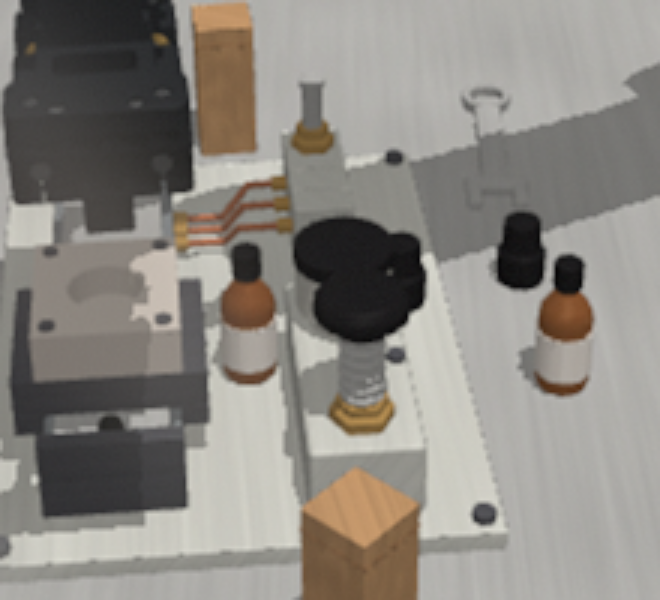

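The crop shows the pin fully out at (312,80), about 98.5 mm by depth in both views and steady since stroke 3. The plunger is up. Now I descend behind the carriage face.

>>> send_rows(series=[0.2, 0.05, -0.3, 0, 1, 0, 0, -0.6, 0, 1, 0, 0, -0.6, 0, 1, 0, 0, -0.6, 0, 1, 0, 0, -0.6, 0, 1, 0, 0, -0.5, 0, 1, 0, 0, -0.25, 0, 1, 0, 0, 0, 0, 1])

```text
time: 12.7
eef_pos: [614.0, 233.2, 74.1]
tcp_rot: [0.998, 0.062, -0.002, 0.001]
contact_force: [-0.6, 0.3, -1.0]
grip_width: 0.2
gripper_force: 0.0
```

```bash
python3 - <<'E'
from h import *
p=imaging.camera("side"); cv2.imwrite("pics/s3.png",cv2.resize(p["pixels"][200:400,200:420,::-1],None,fx=3,fy=3)); s=r.observe(); print(s["eef_pos"],s["contact_force"])
E
```

```text
[614.92775544 233.52345059  75.71240572] [0.41008073 0.40348201 1.06879168]
```

View pics/s3.png

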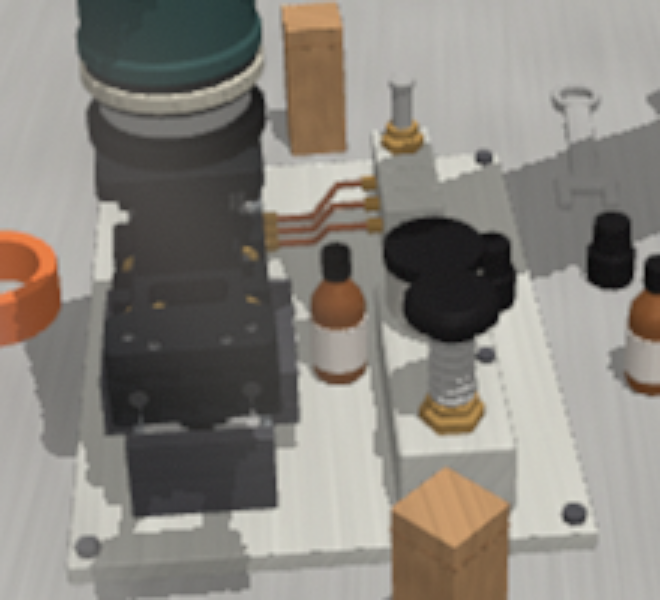

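The gripper is behind the face, the bottle and cartridge are clear, and there is no contact. Pushing.

>>> send_rows(series=[0.02, -0.2, 0, 0, 1, 0.03, -0.25, 0, 0, 1, 0.04, -0.3, 0, 0, 1, 0.05, -0.4, 0, 0, 1, 0.05, -0.4, 0, 0, 1, 0.05, -0.4, 0, 0, 1, 0.05, -0.4, 0, 0, 1, 0.05, -0.4, 0, 0, 1])

```text
time: 13.42
eef_pos: [626.0, 150.1, 77.7]
tcp_rot: [0.998, 0.062, 0.0, -0.0]
contact_force: [-2.3, 4.0, 3.9]
grip_width: 0.4
gripper_force: 2.5
```

>>> send_rows(series=[0.05, -0.4, 0, 0, 1, 0.05, -0.4, 0, 0, 1, 0.05, -0.4, 0, 0, 1, 0.04, -0.3, 0, 0, 1, 0.04, -0.3, 0, 0, 1, 0.03, -0.25, 0, 0, 1, 0.03, -0.25, 0, 0, 1, 0.02, -0.15, 0, 0, 1])

```text
time: 14.08
eef_pos: [634.7, 76.6, 76.6]
tcp_rot: [0.998, 0.062, -0.001, 0.0]
contact_force: [-2.5, 3.1, 2.6]
grip_width: 0.4
gripper_force: 2.0
```

Nearing the stop; going slowly.

>>> send_rows(series=[0.01, -0.1, 0, 0, 1, 0.01, -0.1, 0, 0, 1, 0.01, -0.1, 0, 0, 1, 0.01, -0.06, 0, 0, 1, 0.01, -0.04, 0, 0, 1, 0, -0.04, 0, 0, 1, 0, 0, 0, 0, 1, 0, 0, 0, 0, 1])

```text
time: 14.75
eef_pos: [636.8, 64.4, 76.8]
tcp_rot: [0.998, 0.062, 0.0, 0.0]
contact_force: [-2.4, 1.1, 0.1]
grip_width: 0.2
gripper_force: 1.1
```

>>> send_rows(series=[0, -0.04, 0, 0, 1, 0, -0.04, 0, 0, 1, 0, -0.04, 0, 0, 1, 0, -0.04, 0, 0, 1, 0, 0, 0, 0, 1, 0, 0, 0, 0, 1, 0, 0, 0, 0, 1, 0, 0, 0, 0, 1])

```text
time: 15.42
eef_pos: [636.9, 63.1, 76.9]
tcp_rot: [0.998, 0.062, 0.001, -0.002]
contact_force: [-1.3, 13.3, -2.0]
grip_width: 0.6
gripper_force: 6.5
```

The force rose to 13 N with no further motion, so the carriage is at the stop. Backing off and lifting.

>>> send_rows(series=[-0.05, 0.5, 0, 0, 1, -0.05, 0.5, 0, 0, 1, 0, 0, 0.8, 0, 1, 0, 0, 1, 0, 1, 0, 0, 1, 0, 1, 0, 0.5, 1, 0, 1, 0, 1, 0.5, 0, 1, 0, 1, 0, 0, 1])

```text
time: 16.08
eef_pos: [637.5, 165.6, 213.0]
tcp_rot: [0.998, 0.061, 0.006, -0.0]
contact_force: [1.2, 0.8, 0.5]
grip_width: 0.2
gripper_force: 0.0
```

>>> send_rows(series=[0, 1, 0, 0, 1, 0, 1, 0, 0, 1, 0, 1, 0, 0, 1, 0, 1, 0, 0, 1, 0, 0.5, 0, 0, 1, 0, 0, 0, 0, 1, 0, 0, 0, 0, 1, 0, 0, 0, 0, 1])

```text
time: 16.75
eef_pos: [633.8, 298.7, 206.0]
tcp_rot: [0.998, 0.062, 0.0, 0.001]
contact_force: [-0.4, 0.4, -0.6]
grip_width: 0.6
gripper_force: 0.0
```

```bash
python3 pin.py f; python3 - <<'E'
from h import *
p=imaging.camera("top")
for d in imaging.tip_of("carriage_face",p)[:2]: print(d["p"],d["location"],world(p,d["location"],73))
cv2.imwrite("pics/t4.png",cv2.resize(p["pixels"][110:350,140:460,::-1],None,fx=2.4,fy=2.4))
p=imaging.camera("side"); cv2.imwrite("pics/s4.png",cv2.resize(p["pixels"][180:430,180:440,::-1],None,fx=2.4,fy=2.4))
E
```

```text
[633.81235892 298.71354583 205.98414814] [-0.41282365  0.36782782 -0.63752428]
top pin z [100.  100.1 100.1 100.2 100.2 100.2 100.3 100.5 100.6 101.  101.1 104.2]
top button z [126.8 129.3]
pin_top 0.43 [367.6, 251.1] [526.8114758  -40.33415536  98.8694929 ]
side pin z [100.8 101.  101.  101.4 101.4 101.5 101.5 101.5 101.7 101.9 102.1 102.3]
side button z [126.6 129.2]
pin_top 0.5 [330.1, 225.7] [529.34777956 -48.56997765  97.05664468]
0.76 [312.0, 192.0] [634.83958766  50.84424728  73.        ]
```

View pics/t4.png

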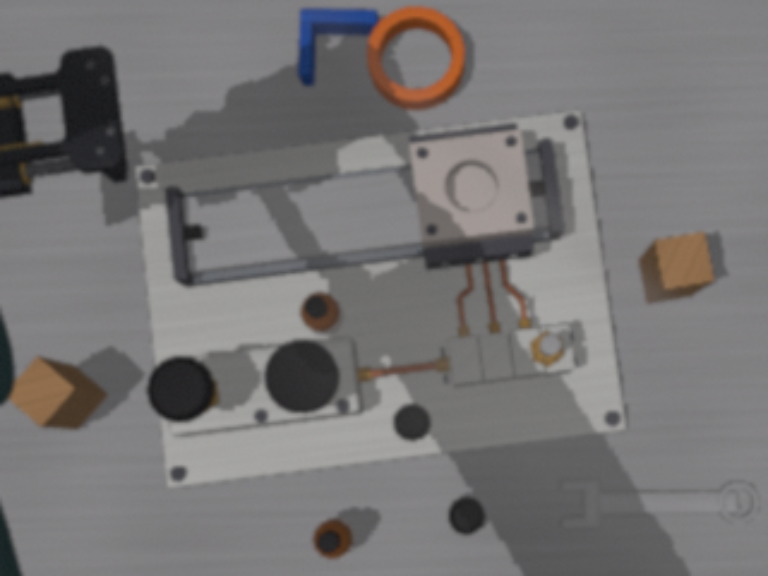

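View pics/s4.png

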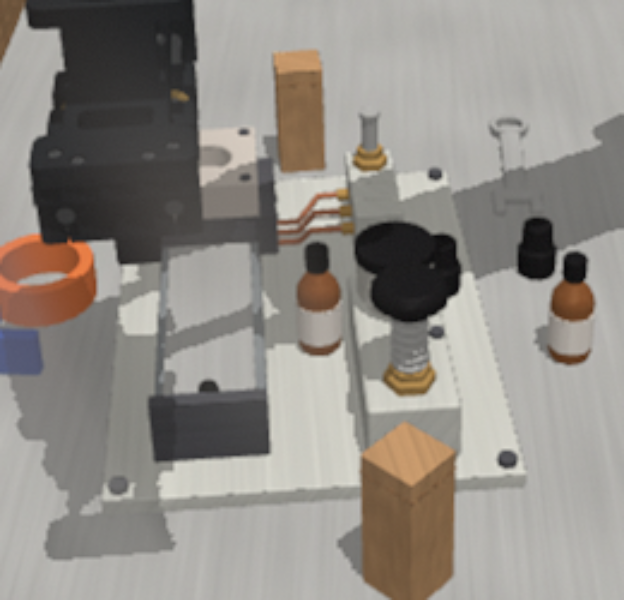

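The carriage sits against the right bumper (crop (530,187)), the pin at (548,347) is out, the plunger is up, and the loose items look unmoved.

```bash
python3 -c "
from h import *
print(workorder.hand_in())"
```

```text
the job is handed in; nothing more can be done
None
```

I handed the job in after six full plunger strokes. The indicator pin stood fully out before I pushed the carriage to the stop at the pin end, the plunger is up, and the pin and loose items were left untouched.

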